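Release the ratchet hold-down and push its arm down onto the bar

TASK

Bring the hold-down's arm onto the flat bar that lies on its anvil: press the pawl's pedal right down with closed fingertips so that its hook comes free of the ratchet teeth, then push the raised arm down by its cross handle, past the teeth, until the foot rests on the bar, and move clear. Only press and push: grasp and lift nothing, keep the bar where it lies, and leave the tools and parts around alone.

Things in the scene. Friction and masses are not known exactly. Their poses are not given: they have to be found in the camera images.
- hold_down: Ratchet hold-down, screwed to the table. Origin: on the table top, vertically below the arm's hinge. Its x axis points the way the arm reaches, z up, y along the hinge. Grey base plate 320 x 90 x 8 mm (x -165 to +155, y +-45); two grey cheeks carry the arm's hinge at x 0, z 75 mm (cheeks within x -54 to +30, y +-22, top at z 100). A steel anvil (x 90 to 144, y +-37, top at z 20) carries the flat bar. The pawl's pedal stands behind the hinge, at negative x.
- clamp_arm (a joint): Angle of the arm, rad: 0 = raised 50 degrees above level, grows as the arm goes down, 0.873 = level, foot resting on the bar. It starts at 0 to 0.12; while the pawl is hooked in, the teeth stop it near 0.14. Hinge line: hold_down x 0, z 75 mm, along y. The hinge is stiff: the arm stays where it is left, and takes about 2 to 5 N at the handle to push down, no spring.
- handle_mid (a point): Middle of the cross handle at the end of the arm: a plain round steel bar, diameter 18 mm, 90 mm long, parallel to the hinge, 175 mm from the hinge line. When the arm is level its centre is at z 75 mm (top at 84 mm) and 175 mm ahead of the hinge; raised by 50 degrees it is at z 209 mm and 112 mm ahead. Foot: a 34 mm disc under the arm, 115 mm from the hinge.
- pawl (a joint): Angle of the pawl, rad: 0 = hook in the teeth (start), grows as the pedal is pressed, hook clear of the teeth from about 0.12, 0.32 = pedal at its stop, right down. Stiff pivot at hold_down x -36, z 22 mm: it stays where it is left, no spring; the pedal takes about 3 N.
- pedal_top (a point): Middle of the top face of the pawl's pedal, a steel plate 48 x 38 x 5 mm (48 along hold_down x) behind the hinge. At the start it lies at hold_down x -138, z 59 mm; right down at x -144, z 25 mm, still some way above the base plate. Nothing else stands within 60 mm of it but two bolt heads of the base plate (x -150, y +-34, top at z 15 mm) and the pawl itself, whose hook (top at z 79 mm, x -58) is 80 mm nearer the hinge.
- flat_bar: The work: a loose drilled steel flat bar, 40 x 220 x 10 mm, lying across the anvil below the raised arm, its length along hold_down y. Origin: centre of its underside (at z 20 mm). To stay within 15 mm of where it lay.
- v_block: Bystander beside the hold-down: a loose grey steel V-block, 45 x 50 x 42 mm. Origin: centre of its underside.
- bolt_0: Bystander: a loose M12 bolt standing on its head beside the hold-down, 51 mm high. Origin: centre of its underside.
- bolt_1: Bystander: a second such bolt, standing.
- nut_0: Bystander: a loose M12 nut, 19 x 22 x 10 mm. Origin: centre of its underside.
- spanner: Bystander: a loose combination spanner, 219 mm long, 9 mm high, lying at the right. Origin: centre of its underside.
- box_end_a: Bystander: a loose dark box-section offcut, 40 x 140 x 40 mm, at the right. Origin: centre of its underside.
- tape_measure: Bystander: a loose tape measure, 38 x 99 x 65 mm, at the left. Origin: centre of its underside.
- g_clamp: Bystander: a loose small G-clamp lying flat, 93 x 105 x 18 mm, at the left. Origin: centre of its underside.

How it is judged:
By the outcome, as a careful person would: the job done as asked, in the order asked, and still so for the second after the job is handed in, with the robot touching nothing.
It also fails if it takes over 38 s, if anything falls off the work surface, if the arm or the gripper's body presses on something with over 40 N, if the wrist force passes 120 N, or if a joint passes its speed limit or range.

ROBOT

A 6-joint arm with a two-finger parallel gripper is mounted at the origin on the work surface; the furniture and walls round the work are solid. World frame = base frame: x ahead of the robot, y to its left, z up, the work surface at z = 0. Lengths are in m, angles in rad, forces in N, time in s.
With the tool pointing down it reaches from about 0.3 to 1 m from the base axis. Payload 5.1 kg.
Tool frame: the origin (TCP) lies at the very end of the fingers, on their centre line; the grasp point (between the pads) lies 19 mm behind it (arm.grasp_offset is the distance from the TCP to the grasp point, in m); z points along the fingers, y is the direction in which the jaws open and shut (so a half turn about z gives the same grasp; the last joint's range is limited). The gripper opens to 95 mm and grips with 3 to 60 N. Pads are 20 mm wide; open, the fingers measure 119 mm over their backs; the gripper's body (75 mm by 180 mm) begins 59 mm behind the grasp point.
Start: joints at [-1.315, 0.124, 1.65, -0, 1.367, -0.083], TCP at [0.216, -0.613, 0.193] pointing down, gripper open.
Joint ranges: [-2.61, 2.61], [-1.02, 2.33], [0.03, 2.71], [-1.35, 4.49], [0.32, 2.68], [-2.91, 2.91]. Speed limits (rad/s): [2.57, 2.57, 3.14, 3.14, 3.14, 3.14].

INTERFACE

Orientations are given as a rotation vector (axis times angle).
In Python, from rig import arm gives the robot as it stands.
- The arm moves only by the tool servo_tool, never from a script. Its argument "steps" is a list of rows, each a list of 7 numbers: the shift along the world's x, y, z in cm, then the turn, a rotation vector about the world's x, y, z in degrees, then the opening, from 0 (shut) to 1 (fully open). A call has exactly 8 rows; each row shifts and turns the commanded pose from where the row before left it; what a row does not reach is not made up. A row lasts 1/10 s, in which the tool goes at most 50 mm and 8.59 degrees, less where a joint would pass 70% of its speed; a pose out of reach is approached as far as the arm can. A call with a gripper value outside its range is refused whole. The fingers move at their own pace and stop on an object; "newtons" is the grip in N (left out, the last holds). Time passes only in rows, so rows that do not move let the fingers close, or fill a call up. It gives the time, the measured TCP pose, the force and the opening at its end, in the units of the state.
- arm.observe(): the state, without advancing time (a new reading comes with each control period).
- arm.read_camera(name): name is "side" or "top"; returns a dict with "image" (384x512x3 uint8, blue, green, red), "K" (3x3 intrinsics, pixels), "world_to_cam" (4x4, takes a point from world to camera coordinates). Camera axes: x right, y down, z forward; pixel columns grow to the right and rows downward; lengths in m; the calibration is good to about 2 mm. A picture is of the moment at which its call begins. There is no depth.
- arm.finish_job(): hands the job in, once; it reports no verdict.
The state is a dict: "time": time; "joints": joint angles; "joint_velocities": joint speeds; "effort": joint torques, N m; "ee_pos": TCP position; "tool_rot": TCP orientation; "force": force on the tool from outside, world axes, zero at the start; "wrist_torque": the same for the moment, N m; "opening": finger opening in m.
Only numpy, scipy, OpenCV 4.12 (cv2) and the standard library are available. Lean on these libraries where they do the work, as an engineer would, in place of code of your own. Each camera call takes 0.05 s, during which the arm holds its last target. There are 200 camera calls.

## Working session

There is one attempt and no reset: what is moved stays moved. The work goes in short steps, Python scripts to look and compute and a tool call to move; the robot and the scene stay as the last step left them, time stands still between calls to the robot, and variables do not carry over. Pictures are saved under pics/ and viewed, about 8 in all and at most 12, crops included, and the job is handed in when it is done.

Besides the shell and the picture viewer there is one more tool, called after ">>>" as name(argument=value, ...), one argument or row to a line, values as JSON. servo_tool: Moves the arm, as the interface text tells. Its arguments: {"type":"object","properties":{"steps":{"type":"array"},"newtons":{"type":"number"}},"required":["steps"]}

```bash
mkdir -p pics; python3 - <<'E'
from rig import arm
import cv2,pickle
for n in("side","top"):
    d=arm.read_camera(n); cv2.imwrite(f"pics/{n}0.png",d["image"]); pickle.dump((d["K"],d["world_to_cam"]),open(n+".pkl","wb"))
    print(n,d["K"].tolist(),d["world_to_cam"].round(4).tolist())
o=arm.observe();print(o)
E
```

```text
side [[493.93715541930726, 0.0, 257.9043794950933], [0.0, 493.93715541930726, 187.75721892726716], [0.0, 0.0, 1.0]] [[0.9999, 0.0079, -0.0088, -0.5321], [-0.0012, -0.6744, -0.7384, 0.1146], [-0.0118, 0.7384, -0.6743, 1.6813], [0.0, 0.0, 0.0, 1.0]]
top [[370.89705502374994, 0.0, 253.89944094230606], [0.0, 370.89705502374994, 189.93393224187844], [0.0, 0.0, 1.0]] [[0.0006, -0.9999, 0.0107, -0.0092], [-0.9966, -0.0015, -0.0823, 0.5448], [0.0823, -0.0106, -0.9966, 1.5363], [0.0, 0.0, 0.0, 1.0]]
{'time': 0.1, 'joints': array([-1.31458260e+00,  1.24439396e-01,  1.65153092e+00, -1.13281773e-05,
        1.36750953e+00, -8.26121572e-02]), 'joint_velocities': array([ 0.002198  , -0.00233177, -0.00216431, -0.00055182,  0.00131737,
       -0.00098891]), 'effort': array([ 4.40584085e-05, -4.18878937e+01, -3.61097503e+01,  7.76117016e-02,
        4.61605063e-02, -6.52504764e-05]), 'ee_pos': array([ 0.21585038, -0.61245328,  0.19201419]), 'tool_rot': array([-3.09476451e+00, -5.29370952e-01,  2.74183198e-04]), 'force': array([-0.23878581, -0.12122806,  0.68759267]), 'wrist_torque': array([-0.00873521, -0.05732185,  0.00224086]), 'opening': 0.0949418200063747}
```

View pics/top0.png

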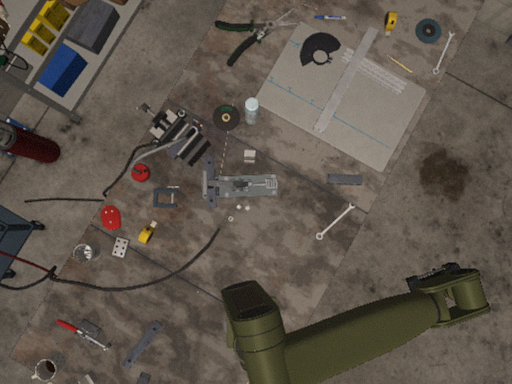

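View pics/side0.png

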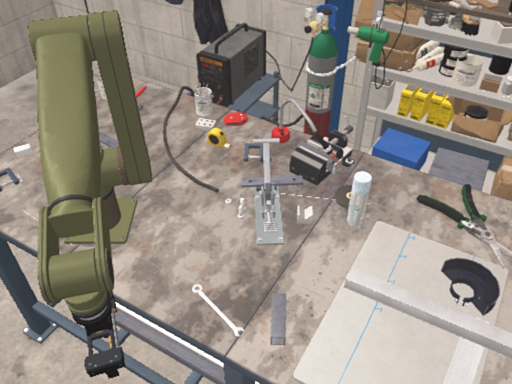

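The hold-down is near top pixel (240,187) and side pixel (268,205). Its bar end faces world +y and its pedal end faces the robot's right. I'll zoom in on both views.

```bash
python3 - <<'E'
import cv2,numpy as np
t=cv2.imread("pics/top0.png")[140:230,190:300]; s=cv2.imread("pics/side0.png")[130:255,215:325]
t=cv2.resize(t,None,fx=7,fy=7,interpolation=cv2.INTER_CUBIC); s=cv2.resize(s,None,fx=4.8,fy=4.8,interpolation=cv2.INTER_CUBIC)
for k in range(0,110,10):
    cv2.putText(t,str(190+k),(k*7,8),0,.35,(0,255,255)); cv2.line(t,(k*7,10),(k*7,16),(0,255,255))
    cv2.putText(s,str(215+k),(int(k*4.8),8),0,.35,(0,255,255)); cv2.line(s,(int(k*4.8),10),(int(k*4.8),16),(0,255,255))
for k in range(0,125,10):
    if k<90: cv2.putText(t,str(140+k),(0,k*7+4),0,.35,(0,255,255))
    cv2.putText(s,str(130+k),(0,int(k*4.8)+4),0,.35,(0,255,255))
cv2.imwrite("pics/t1.png",t);cv2.imwrite("pics/s1.png",s)
E
```

```text
(no output)
```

View pics/t1.png

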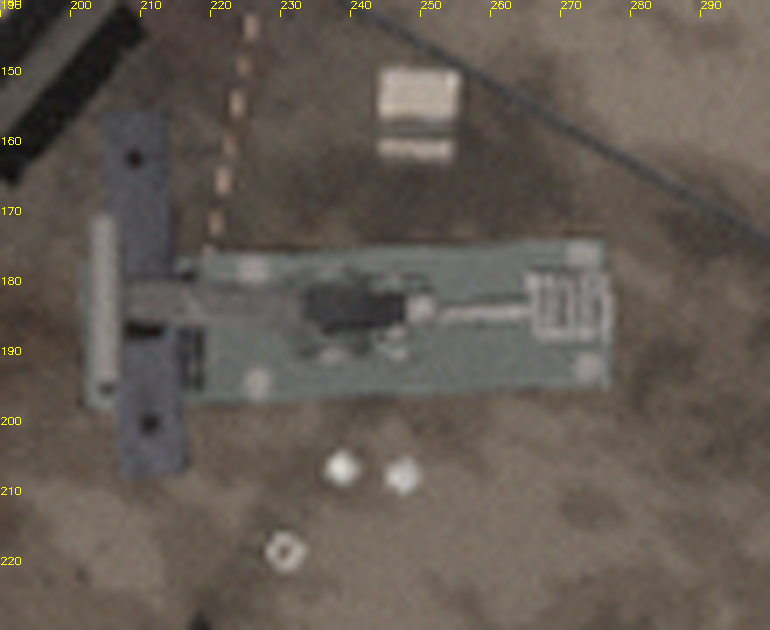

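View pics/s1.png

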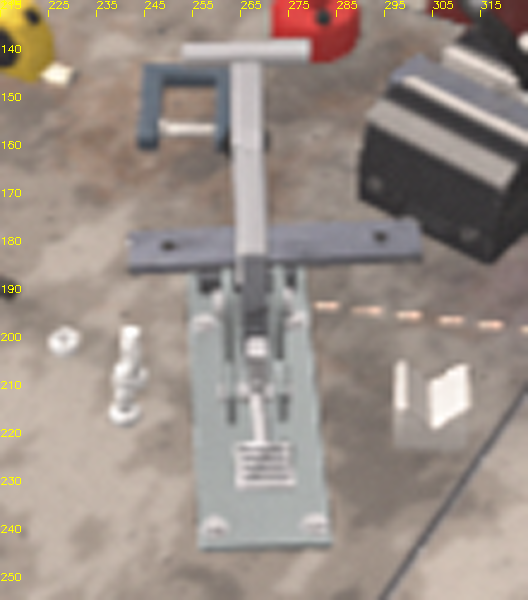

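The top crop shows plate corners at about (276,174), (277,195), (202.6,198) and (202,177), with the pedal centre at (271,184) and the handle at (205,183). The side crop shows the near plate corners at (257,244) and (284,243), the pedal at (270,227) and the handle ends at (253,140) and (279.5,140). Now I'll fit the pose to these.

```bash
cat >h.py <<'E'
import numpy as np,pickle,cv2
from scipy.optimize import least_squares
cal={n:pickle.load(open(n+".pkl","rb")) for n in("side","top")}
def proj(n,P):
    K,T=cal[n]; c=T[:3,:3]@P+T[:3,3]; u=K@c; return u[:2]/u[2]
def h2w(p,P):
    c,s=np.cos(p[2]),np.sin(p[2]); P=np.asarray(P,float)/1000
    return np.array([p[0]+c*P[0]-s*P[1],p[1]+s*P[0]+c*P[1],P[2]])
def hand(q,y=0,r=175):
    a=np.deg2rad(50)-q; return [r*np.cos(a),y,75+r*np.sin(a)]
E
python3 - <<'E'
from h import *
f={'top':(7,190,140),'side':(4.8,215,130)}
obs=[('top',(605,240),(-165,-45,8)),('top',(609,385),(-165,45,8)),('top',(88,408),(155,45,8)),
('top',(569,306),(-138,0,59)),('top',(580,253),(-150,-34,15)),('top',(588,365),(-150,34,15)),
('side',(200,548),(-165,45,8)),('side',(330,543),(-165,-45,8)),('side',(216,525),(-150,34,15)),('side',(315,522),(-150,-34,15)),
('side',(266,464),(-138,0,59)),('side',(182,50),('h',45)),('side',(310,48),('h',-45)),('top',(104,214),('h',-45)),('top',(106,389),('h',45))]
def px(n,c): s,a,b=f[n]; return np.array([(c[0]+.5)/s-.5+a,(c[1]+.5)/s-.5+b])
def res(p): return np.concatenate([proj(n,h2w(p,hand(p[3],P[1]) if P[0]=='h' else P))-px(n,c) for n,c,P in obs])
r=least_squares(res,[.55,0,1.57,.05],loss='soft_l1');p=r.x
print(p, np.rad2deg(p[2])); print(res(p).reshape(-1,2).round(2))
np.save('p.npy',p)
for q in(p[3],.3,.5,.7,.873): print(q,h2w(p,hand(q)).round(4))
print('pedal',h2w(p,(-138,0,59)),h2w(p,(-144,0,25)))
E
```

```text
[0.56408773 0.0602143  1.61856645 0.02487976] 92.73702632864754
[[-0.12 -0.48]
 [ 0.42 -0.14]
 [-0.69  0.07]
 [-0.09 -0.33]
 [ 0.17  0.19]
 [-0.14  0.17]
 [-0.25 -0.1 ]
 [ 0.55 -0.07]
 [-0.39 -0.38]
 [-0.03 -0.5 ]
 [-0.42 -0.08]
 [-0.26  1.62]
 [-0.27  1.21]
 [-0.22 -0.09]
 [ 0.38 -0.96]]
0.024879756364215615 [0.5586 0.1759 0.2062]
0.3 [0.5571 0.2071 0.1698]
0.5 [0.5563 0.223  0.1387]
0.7 [0.5559 0.2324 0.1051]
0.873 [0.5557 0.235  0.0749]
pedal [ 0.5706775  -0.07762827  0.059     ] [ 0.57096401 -0.08362143  0.025     ]
```

>>> servo_tool(
  steps=[
    [2.2, 3.3, 0, 0, 0, 4.4, 0],
    [2.2, 3.3, 0, 0, 0, 4.4, 0],
    [2.2, 3.3, 0, 0, 0, 4.4, 0],
    [2.2, 3.3, 0, 0, 0, 4.4, 0],
    [2.2, 3.3, 0, 0, 0, 4.4, 0],
    [2.2, 3.3, 0, 0, 0, 4.4, 0],
    [2.2, 3.3, 0, 0, 0, 4.4, 0],
    [2.2, 3.3, 0, 0, 0, 4.4, 0],
  ],
)

```text
time: 0.9
ee_pos: [0.3924, -0.3474, 0.1927]
tool_rot: [-2.789, -1.445, 0.0]
force: [0.7, 0.3, 0.0]
opening: 0.0366
```

>>> servo_tool(
  steps=[
    [2.2, 3.3, 0, 0, 0, 4.4, 0],
    [2.2, 3.3, 0, 0, 0, 4.4, 0],
    [2.2, 3.3, 0, 0, 0, 4.4, 0],
    [2.2, 3.3, 0, 0, 0, 4.4, 0],
    [2.2, 3.3, 0, 0, 0, 4.4, 0],
    [2.2, 3.3, 0, 0, 0, 4.4, 0],
    [2.2, 3.0, 0, 0, 0, 4.4, 0],
    [0, 0, 0, 0, 0, 0, 0],
  ],
)

```text
time: 1.7
ee_pos: [0.5473, -0.1178, 0.1926]
tool_rot: [-2.302, -2.136, -0.001]
force: [-0.1, -0.3, 0.7]
opening: 0.0006
```

>>> servo_tool(
  steps=[
    [1.2, 1.8, 0, 0, 0, 4, 0],
    [1.2, 1.8, -1, 0, 0, 0, 0],
    [0, 0, -3, 0, 0, 0, 0],
    [0, 0, -3, 0, 0, 0, 0],
    [0, 0, -2.5, 0, 0, 0, 0],
    [0, 0, -1.5, 0, 0, 0, 0],
    [0, 0, -0.5, 0, 0, 0, 0],
    [0, 0, 0, 0, 0, 0, 0],
  ],
)

```text
time: 2.5
ee_pos: [0.5697, -0.0854, 0.0778]
tool_rot: [-2.233, -2.209, 0.001]
force: [0.8, 0.5, 0.5]
opening: 0.0006
```

```bash
cat >look.py <<'E'
import sys
from rig import arm
from h import *
p=np.load('p.npy');tag=sys.argv[1];out=[]
for n,(x0,y0) in(('top',(185,135)),('side',(210,125))):
    im=arm.read_camera(n)["image"];w,hh=(100,130)
    out.append(cv2.resize(im[y0:y0+hh,x0:x0+w],None,fx=4,fy=4,interpolation=cv2.INTER_CUBIC))
cv2.imwrite(f"pics/{tag}.png",np.hstack(out)); o=arm.observe(); print(o['time'],o['ee_pos'].round(4),o['force'].round(1))
E
python3 look.py a
```

```text
2.6 [ 0.571  -0.0856  0.0796] [-0.1  0.1  1.4]
```

View pics/a.png

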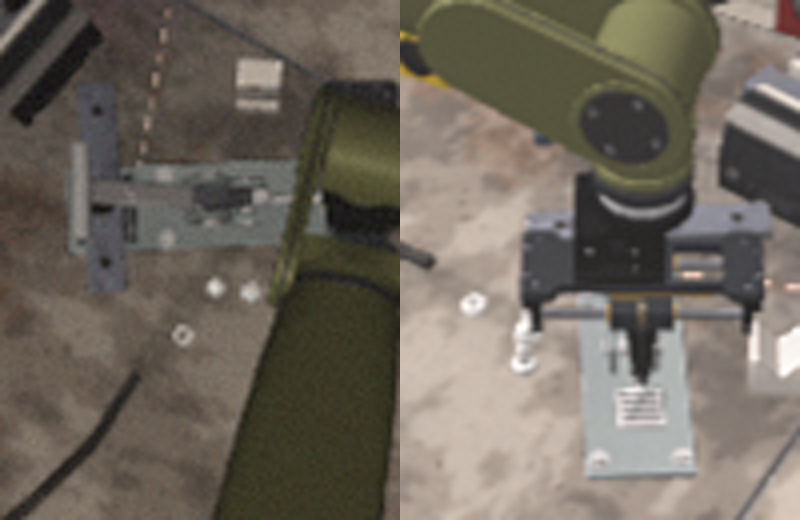

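The fingertips are at crop (640,382), centred over the pedal plate and about 20 mm above it. I'll press down now.

>>> servo_tool(
  steps=[
    [0, 0, -1.2, 0, 0, 0, 0],
    [0, 0, -0.8, 0, 0, 0, 0],
    [0, 0, -0.7, 0, 0, 0, 0],
    [0, 0, -0.7, 0, 0, 0, 0],
    [0, 0, -0.7, 0, 0, 0, 0],
    [0, 0, -0.7, 0, 0, 0, 0],
    [0, 0, 0, 0, 0, 0, 0],
    [0, 0, 0, 0, 0, 0, 0],
  ],
)

```text
time: 3.4
ee_pos: [0.5698, -0.0849, 0.0298]
tool_rot: [-2.232, -2.209, 0.0]
force: [0.4, -0.4, -0.5]
opening: 0.0003
```

>>> servo_tool(
  steps=[
    [0, 0, -0.3, 0, 0, 0, 0],
    [0, 0, -0.2, 0, 0, 0, 0],
    [0, 0, -0.2, 0, 0, 0, 0],
    [0, 0, -0.2, 0, 0, 0, 0],
    [0, 0, -0.1, 0, 0, 0, 0],
    [0, 0, 0, 0, 0, 0, 0],
    [0, 0, 0, 0, 0, 0, 0],
    [0, 0, 0, 0, 0, 0, 0],
  ],
)

```text
time: 4.2
ee_pos: [0.57, -0.0849, 0.0201]
tool_rot: [-2.233, -2.21, -0.0]
force: [0.8, -1.2, 0.6]
opening: 0.0006
```

```bash
python3 look.py b
```

```text
4.3 [ 0.57   -0.0849  0.0201] [0.5 0.2 0.9]
```

View pics/b.png

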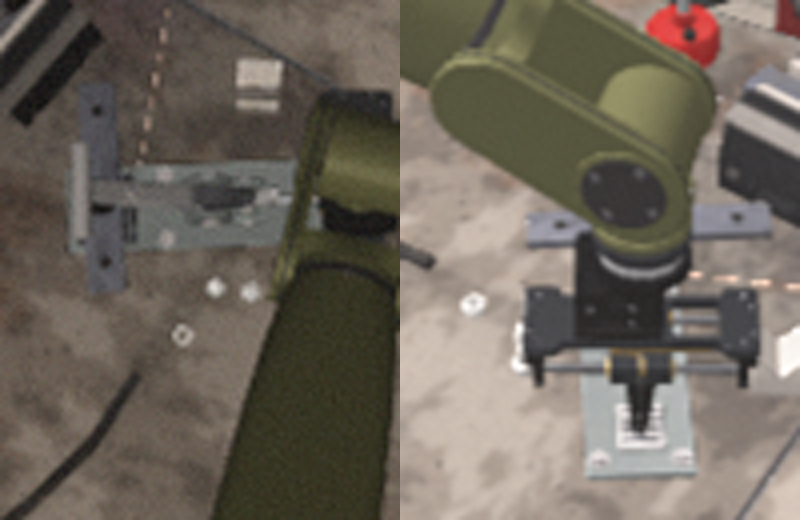

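The pedal plate has moved down: it spans rows 403–447, against 388–427 before. I haven't felt a stop yet, so I'll keep pressing gently and watch the force.

>>> servo_tool(
  steps=[
    [0, 0, -0.1, 0, 0, 0, 0],
    [0, 0, -0.1, 0, 0, 0, 0],
    [0, 0, -0.1, 0, 0, 0, 0],
    [0, 0, 0, 0, 0, 0, 0],
    [0, 0, 0, 0, 0, 0, 0],
    [0, 0, 0, 0, 0, 0, 0],
    [0, 0, 0, 0, 0, 0, 0],
    [0, 0, 0, 0, 0, 0, 0],
  ],
)

```text
time: 5.1
ee_pos: [0.5699, -0.085, 0.0171]
tool_rot: [-2.233, -2.21, 0.0]
force: [0.4, -0.9, 1.2]
opening: 0.0001
```

```bash
python3 - <<'E'
from h import *
p=np.load('p.npy')
for a in(0,.2,.25,.32,.4):
    def R(x,z): c,s=np.cos(a),np.sin(a); dx,dz=x+36,z-22; return (-36+dx*c-dz*s, 22+dx*s+dz*c)
    o=[]
    for x in(-162,-138,-114):
        X,Z=R(x,59); u=proj('side',h2w(p,(X,0,Z))); o+=[round(X),round(Z),round((u[1]-125+.5)*4)]
    print(a,o)
from rig import arm
for i in range(3): print(arm.observe()['force'],arm.observe()['effort'].round(1))
E
```

```text
0 [-162, 59, 429, -138, 59, 407, -114, 59, 385]
0.2 [-167, 33, 455, -143, 38, 430, -120, 43, 404]
0.25 [-167, 27, 461, -144, 33, 435, -121, 39, 408]
0.32 [-167, 17, 469, -144, 25, 441, -122, 33, 414]
0.4 [-166, 7, 477, -144, 16, 449, -122, 26, 421]
[ 0.393332   -0.91711377  1.21466138] [  0.6 -36.7 -30.2   0.3   0.2  -0. ]
[ 0.393332   -0.91711377  1.21466138] [  0.6 -36.7 -30.2   0.3   0.2  -0. ]
[ 0.393332   -0.91711377  1.21466138] [  0.6 -36.7 -30.2   0.3   0.2  -0. ]
```

```bash
python3 - <<'E'
from h import *
from rig import arm
for t in((.571,-.0856,.0796),(.57,-.0849,.0201),(.57,-.085,.0171)):
  for dy in(-.01,.01):
    u=proj('side',np.array(t)+[0,dy,0]); print(t,dy,(u-[210,125]+.5)*4+[400,0])
im=arm.read_camera('side')['image'][195:255,240:310]
a=cv2.imread('pics/side0.png')[195:255,240:310]
o=np.hstack([cv2.resize(k,None,fx=5.7,fy=8,interpolation=cv2.INTER_CUBIC) for k in(a,im)])
cv2.imwrite('pics/c.png',o);print(o.shape,arm.observe()['force'])
E
```

```text
(0.571, -0.0856, 0.0796) -0.01 [641.22012874 405.50414466]
(0.571, -0.0856, 0.0796) 0.01 [640.97126978 387.03949578]
(0.57, -0.0849, 0.0201) -0.01 [639.42148285 455.58315134]
(0.57, -0.0849, 0.0201) 0.01 [639.19546477 437.12539474]
(0.57, -0.085, 0.0171) -0.01 [639.39731096 458.16648729]
(0.57, -0.085, 0.0171) 0.01 [639.17178891 439.70737939]
(480, 798, 3) [ 0.02984787 -0.65986898  0.5118746 ]
```

View pics/c.png

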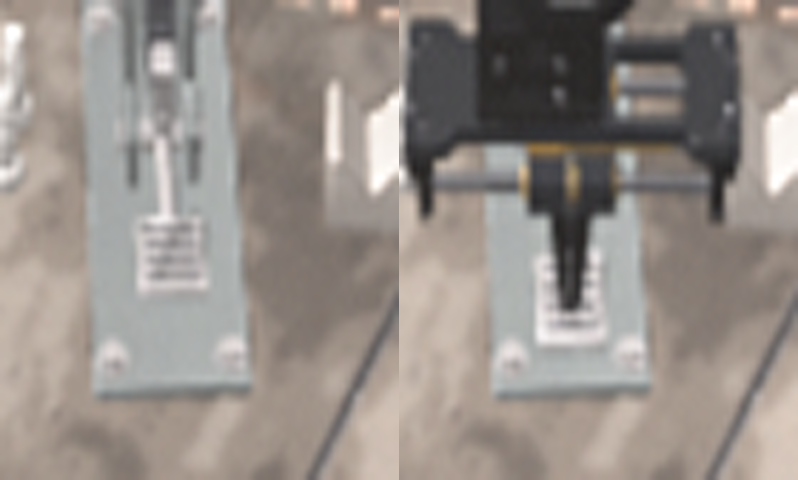

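Both the image and the contact suggest the real fingertip sits about 15–20 mm higher than the reported z. Plate rows 250–347 in the crop imply the pawl is only at about 0.2 rad. I'll go by vision and force, and press on until it stops.

>>> servo_tool(
  steps=[
    [0, 0, -0.2, 0, 0, 0, 0],
    [0, 0, -0.2, 0, 0, 0, 0],
    [0, 0, -0.2, 0, 0, 0, 0],
    [0, 0, -0.2, 0, 0, 0, 0],
    [0, 0, -0.1, 0, 0, 0, 0],
    [0, 0, -0.1, 0, 0, 0, 0],
    [0, 0, 0, 0, 0, 0, 0],
    [0, 0, 0, 0, 0, 0, 0],
  ],
)

```text
time: 5.95
ee_pos: [0.5699, -0.0848, 0.007]
tool_rot: [-2.233, -2.21, -0.0]
force: [0.8, -1.4, 0.9]
opening: 0.0006
```

>>> servo_tool(
  steps=[
    [0, 0, -0.1, 0, 0, 0, 0],
    [0, 0, -0.1, 0, 0, 0, 0],
    [0, 0, -0.1, 0, 0, 0, 0],
    [0, 0, -0.1, 0, 0, 0, 0],
    [0, 0, 0, 0, 0, 0, 0],
    [0, 0, 0, 0, 0, 0, 0],
    [0, 0, 0, 0, 0, 0, 0],
    [0, 0, 0, 0, 0, 0, 0],
  ],
)

```text
time: 6.75
ee_pos: [0.5702, -0.085, 0.0047]
tool_rot: [-2.232, -2.21, 0.0]
force: [-4.7, -1.7, 11.4]
opening: 0.0004
```

```bash
cat >edge.py <<'E'
from h import *
from rig import arm
im=arm.read_camera('side')['image']
g=im[:,:,::-1].astype(int).mean(2)
c0,c1=[263,264,265],[275,276]   # columns on the pedal beside the finger
print([int(v) for v in g[215:246,264:267].mean(1)]); print([int(v) for v in g[215:246,274:277].mean(1)])
s0=cv2.imread('pics/side0.png').mean(2);print('start',[int(v) for v in s0[215:246,264:267].mean(1)])
o=arm.observe();print(o['time'],o['ee_pos'].round(4),o['force'].round(1))
E
python3 edge.py
```

```text
[58, 108, 91, 74, 73, 68, 58, 52, 53, 98, 154, 167, 168, 170, 208, 208, 189, 215, 191, 193, 219, 198, 220, 216, 209, 221, 192, 179, 156, 128, 146]
[55, 88, 80, 74, 73, 69, 57, 51, 54, 103, 164, 178, 178, 183, 201, 198, 191, 191, 177, 189, 181, 176, 200, 191, 189, 213, 179, 181, 137, 119, 144]
start [163, 161, 161, 165, 168, 167, 169, 201, 170, 198, 184, 202, 188, 204, 194, 213, 190, 172, 170, 171, 173, 172, 171, 171, 171, 173, 174, 174, 150, 123, 140]
6.8 [ 0.5702 -0.085   0.0047] [-3.5 -1.1 10. ]
```

>>> servo_tool(
  steps=[
    [0, 0, -0.1, 0, 0, 0, 0],
    [0, 0, -0.1, 0, 0, 0, 0],
    [0, 0, 0, 0, 0, 0, 0],
    [0, 0, 0, 0, 0, 0, 0],
    [0, 0, 0, 0, 0, 0, 0],
    [0, 0, 0, 0, 0, 0, 0],
    [0, 0, 0, 0, 0, 0, 0],
    [0, 0, 0, 0, 0, 0, 0],
  ],
)

```text
time: 7.6
ee_pos: [0.5703, -0.0851, 0.0043]
tool_rot: [-2.232, -2.21, 0.001]
force: [-9.6, -0.0, 20.3]
opening: 0.0007
```

```bash
python3 edge.py
```

```text
[59, 108, 90, 74, 73, 73, 59, 53, 52, 89, 152, 168, 168, 169, 203, 212, 193, 215, 201, 195, 218, 198, 220, 221, 203, 217, 194, 180, 155, 128, 145]
[54, 82, 79, 74, 73, 71, 58, 51, 50, 79, 158, 178, 179, 184, 200, 198, 191, 197, 182, 190, 181, 177, 199, 197, 196, 216, 181, 181, 138, 119, 143]
start [163, 161, 161, 165, 168, 167, 169, 201, 170, 198, 184, 202, 188, 204, 194, 213, 190, 172, 170, 171, 173, 172, 171, 171, 171, 173, 174, 174, 150, 123, 140]
7.65 [ 0.5704 -0.0851  0.0043] [-7.3 -0.4 19.2]
```

The stop is reached: 20 N, with no further motion. The true tip height is therefore about reported z + 20 mm. Next I'll lift, turn the jaws along y to clear the vise, and go above the handle.

>>> servo_tool(
  steps=[
    [0, 0, 2, 0, 0, 0, 0],
    [0, 0, 4.5, 0, 0, 0, 0],
    [0, 0, 4.5, 0, 0, 0, 0],
    [0, 0, 4.5, 0, 0, 8, 0],
    [0, 0, 4.5, 0, 0, 8, 0],
    [0, 0, 4.5, 0, 0, 8, 0],
    [0, 1, 3, 0, 0, 8, 0],
    [0, 3, 0, 0, 0, 8, 0],
  ],
)

```text
time: 8.45
ee_pos: [0.5723, -0.0461, 0.2823]
tool_rot: [1.334, 2.834, 0.004]
force: [-0.4, -0.1, 0.2]
opening: 0.0003
```

>>> servo_tool(
  steps=[
    [-0.2, 3.5, 0, 0, 0, 8, 0],
    [-0.2, 3.5, 0, 0, 0, 8, 0],
    [-0.2, 3.5, 0, 0, 0, 8, 0],
    [-0.2, 3.5, 0, 0, 0, 8, 0],
    [-0.2, 3.5, 0, 0, 0, 8, 0],
    [-0.2, 3.5, 0, 0, 0, 0, 0],
    [0, 1.5, 0, 0, 0, 0, 0],
    [0, 0, 0, 0, 0, 0, 0],
  ],
)

```text
time: 9.25
ee_pos: [0.5574, 0.1815, 0.2753]
tool_rot: [-0.285, -3.127, 0.0]
force: [-0.1, -0.2, 0.7]
opening: 0.0002
```

```bash
python3 look.py d
```

```text
9.35 [0.5579 0.1794 0.2756] [-1.   1.2  0.3]
```

View pics/d.png

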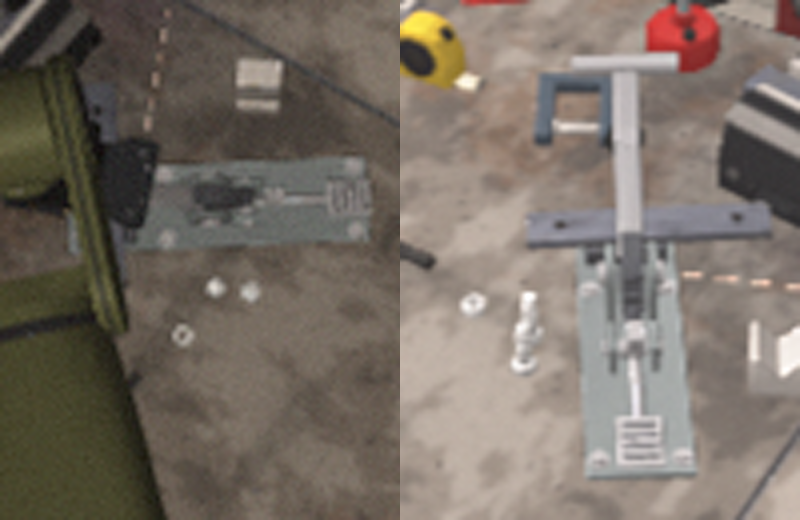

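The pedal rows are now 415–465, which matches the model for 0.32 rad, so the pawl stays down. The handle is free at rows 55–70. I'll come down onto it.

>>> servo_tool(
  steps=[
    [0, 0, -3, 0, 0, 0, 0],
    [0, 0, -2.5, 0, 0, 0, 0],
    [0, 0, -1.5, 0, 0, 0, 0],
    [0, 0, -0.6, 0, 0, 0, 0],
    [0, 0.3, -0.5, 0, 0, 0, 0],
    [0, 0.5, -0.6, 0, 0, 0, 0],
    [0, 0.5, -0.6, 0, 0, 0, 0],
    [0, 0.4, -0.6, 0, 0, 0, 0],
  ],
)

```text
time: 10.15
ee_pos: [0.5584, 0.1977, 0.1775]
tool_rot: [0.289, 3.127, 0.001]
force: [-0.3, -0.1, -0.5]
opening: 0.0001
```

```bash
python3 look.py e
```

```text
10.25 [0.5575 0.1976 0.1762] [-0.3 -0.2  0.4]
```

View pics/e.png

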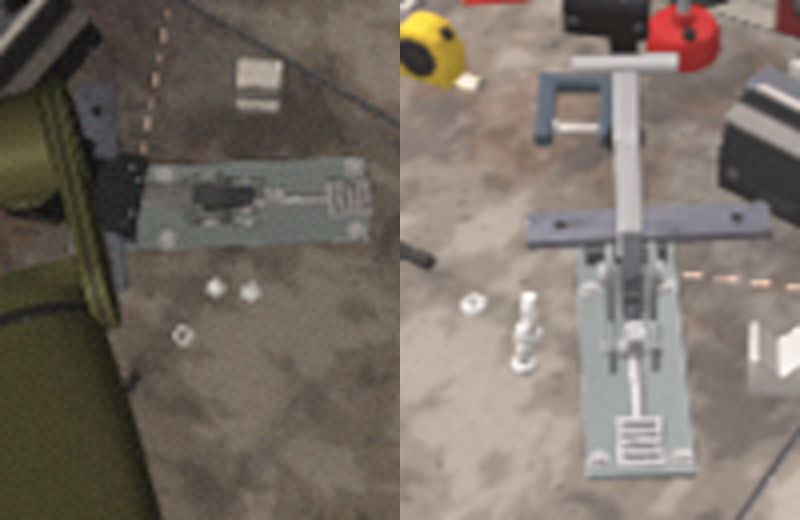

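```bash
python3 - <<'E'
from h import *
def pr(n,P):
    u=proj(n,np.array(P)); o=(185,135) if n=='top' else (210,125)
    return ((u-o+.5)*4+[400*(n=='side'),0]).round()
p=np.load('p.npy')
e=np.array([.5575,.1976,.1762])
for dz in(0,.02,.05,.08,.1): print('side axis +z',dz,pr('side',e+[0,0,dz]),'body front',pr('side',e+[0,-.09,dz]))
print('handle',pr('side',h2w(p,hand(.025))),pr('side',h2w(p,hand(.0))),pr('top',h2w(p,hand(.0))))
for n,E in(('d',[.5579,.1794,.2756]),('e',e)):
  for dz in(.08,.1,.15): print(n,dz,'top body -y end centre',pr('top',np.array(E)+[.0,-.09,dz]))
b=np.array([.57,-.0849,.0201])
for dz in(.08,.1): print('b body',[pr('side',b+[dx,-.037,dz]) for dx in(-.09,.09)])
E
```

```text
side axis +z 0 [623.  80.] body front [623. 146.]
side axis +z 0.02 [623.  61.] body front [623. 127.]
side axis +z 0.05 [623.  32.] body front [623.  98.]
side axis +z 0.08 [623.   3.] body front [623.  68.]
side axis +z 0.1 [623. -17.] body front [624.  48.]
handle [624.  67.] [625.  67.] [ 84. 190.]
d 0.08 top body -y end centre [163. 173.]
d 0.1 top body -y end centre [162. 170.]
d 0.15 top body -y end centre [157. 162.]
e 0.08 top body -y end centre [150. 186.]
e 0.1 top body -y end centre [149. 183.]
e 0.15 top body -y end centre [144. 177.]
b body [array([523., 412.]), array([758., 412.])]
b body [array([522., 394.]), array([759., 394.])]
```

The arm hasn't moved: the handle is still at rows 55–70. The tip must have come down just past the crown, on the far side of the handle. I'll go back up, shift 26 mm along the handle so the tip is visible beside the arm, and come down closer to the hinge.

>>> servo_tool(
  steps=[
    [0, 0.3, 1, 0, 0, 0, 0],
    [0, 0, 3, 0, 0, 0, 0],
    [0, 0, 3, 0, 0, 0, 0],
    [-1.3, -1.5, 0, 0, 0, 0, 0],
    [-1.3, -1.6, 0, 0, 0, 0, 0],
    [0, 0, -2, 0, 0, 0, 0],
    [0, 0, -1.6, 0, 0, 0, 0],
    [0, 0, 0, 0, 0, 0, 0],
  ],
)

```text
time: 11.05
ee_pos: [0.5306, 0.1687, 0.2086]
tool_rot: [-0.289, -3.124, 0.002]
force: [0.2, -0.6, -0.8]
opening: 0.0007
```

```bash
python3 look.py f
```

```text
11.15 [0.5319 0.1691 0.2109] [-0.7  0.6  0.7]
```

View pics/f.png

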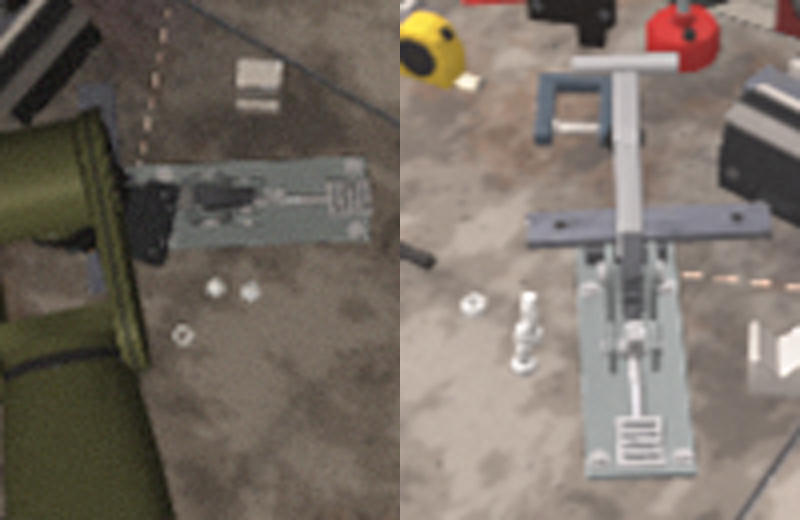

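The fingertip is now visible at about (593,46), roughly 10 mm above the handle and on its near side. I'll push down along the arc.

>>> servo_tool(
  steps=[
    [0, 0, -1, 0, 0, 0, 0],
    [0, 0, -0.5, 0, 0, 0, 0],
    [0, 0.2, -0.4, 0, 0, 0, 0],
    [0, 0.6, -0.6, 0, 0, 0, 0],
    [0, 0.7, -0.7, 0, 0, 0, 0],
    [0, 0.7, -0.7, 0, 0, 0, 0],
    [0, 0, 0, 0, 0, 0, 0],
    [0, 0, 0, 0, 0, 0, 0],
  ],
)

```text
time: 11.95
ee_pos: [0.5321, 0.191, 0.1719]
tool_rot: [0.289, 3.128, -0.001]
force: [-0.5, -0.5, -0.3]
opening: 0.0003
```

```bash
cat >hd.py <<'E'
from h import *
from rig import arm
im=arm.read_camera('side')['image'];cv2.imwrite('pics/last.png',im)
a=cv2.imread('pics/side0.png').mean(2);g=im.mean(2)
print('cols275-278 start',[int(v) for v in a[130:190,275:279].mean(1)]);print('now',[int(v) for v in g[130:190,275:279].mean(1)])
o=arm.observe();print(o['time'],o['ee_pos'].round(4),o['force'].round(1))
p=np.load('p.npy')
for q in np.arange(0,.9,.1): print(round(q,2),proj('side',h2w(p,hand(q,-35))).round(1),h2w(p,hand(q)).round(3))
print('level',proj('side',h2w(p,hand(.873,-35))))
E
python3 hd.py
```

```text
cols275-278 start [114, 119, 122, 123, 121, 113, 98, 101, 178, 211, 207, 176, 139, 117, 116, 116, 115, 114, 117, 117, 116, 114, 111, 109, 109, 120, 129, 132, 139, 135, 131, 128, 127, 131, 134, 133, 134, 130, 129, 137, 141, 141, 139, 138, 133, 138, 148, 148, 149, 148, 135, 134, 130, 123, 96, 102, 129, 128, 120, 125]
now [110, 115, 118, 120, 118, 109, 99, 91, 81, 95, 189, 201, 176, 148, 123, 111, 112, 111, 114, 115, 112, 111, 107, 106, 106, 116, 125, 129, 135, 131, 127, 125, 124, 127, 130, 130, 130, 127, 126, 133, 137, 137, 136, 133, 130, 135, 143, 144, 146, 144, 132, 132, 127, 120, 93, 99, 126, 124, 117, 122]
12.0 [0.5321 0.1908 0.172 ] [0.1 0.6 1. ]
0.0 [276.  140.8] [0.559 0.173 0.209]
0.1 [275.7 141.3] [0.558 0.185 0.197]
0.2 [275.4 142.4] [0.558 0.197 0.184]
0.3 [275.2 143.9] [0.557 0.207 0.17 ]
0.4 [275.  145.8] [0.557 0.216 0.155]
0.5 [274.8 148.2] [0.556 0.223 0.139]
0.6 [274.6 150.9] [0.556 0.229 0.122]
0.7 [274.5 154. ] [0.556 0.232 0.105]
0.8 [274.4 157.4] [0.556 0.235 0.088]
level [274.30491137 160.01461544]
```

The handle dropped to q≈0.2, past the 0.14 tooth stop, so the pawl is clear. Continuing down.

>>> servo_tool(
  steps=[
    [0, 0.6, -0.7, 0, 0, 0, 0],
    [0, 0.6, -0.7, 0, 0, 0, 0],
    [0, 0.5, -0.7, 0, 0, 0, 0],
    [0, 0.4, -0.8, 0, 0, 0, 0],
    [0, 0.4, -0.8, 0, 0, 0, 0],
    [0, 0.4, -0.8, 0, 0, 0, 0],
    [0, 0.3, -0.8, 0, 0, 0, 0],
    [0, 0.3, -0.9, 0, 0, 0, 0],
  ],
)

```text
time: 12.8
ee_pos: [0.5316, 0.2274, 0.1097]
tool_rot: [-0.29, -3.127, -0.003]
force: [-3.5, 3.6, 6.0]
opening: 0.0003
```

```bash
python3 hd.py | sed -n 2,3p
```

```text
now [110, 114, 119, 120, 118, 109, 99, 92, 86, 83, 79, 77, 90, 110, 115, 113, 110, 112, 155, 178, 172, 148, 125, 108, 104, 116, 125, 128, 134, 131, 127, 125, 124, 126, 130, 130, 130, 127, 125, 133, 137, 137, 135, 134, 130, 135, 143, 144, 145, 144, 132, 131, 127, 119, 93, 99, 126, 124, 116, 121]
12.85 [0.5312 0.2273 0.1079] [0.7 2.9 3. ]
```

>>> servo_tool(
  steps=[
    [0, 0.2, -0.9, 0, 0, 0, 0],
    [0, 0.2, -0.9, 0, 0, 0, 0],
    [0, 0.1, -0.9, 0, 0, 0, 0],
    [0, 0, -0.8, 0, 0, 0, 0],
    [0, 0, -0.6, 0, 0, 0, 0],
    [0, 0, -0.3, 0, 0, 0, 0],
    [0, 0, 0, 0, 0, 0, 0],
    [0, 0, 0, 0, 0, 0, 0],
  ],
)

```text
time: 13.65
ee_pos: [0.5313, 0.2299, 0.0652]
tool_rot: [-0.29, -3.126, 0.003]
force: [0.2, 0.5, -0.1]
opening: 0.0004
```

```bash
python3 hd.py | sed -n 2,3p
```

```text
now [109, 116, 119, 119, 118, 109, 99, 91, 87, 82, 78, 76, 90, 111, 115, 113, 113, 111, 113, 114, 113, 111, 107, 106, 106, 113, 125, 171, 184, 171, 149, 130, 124, 126, 130, 130, 130, 127, 125, 133, 137, 137, 136, 133, 130, 136, 143, 145, 145, 144, 133, 131, 128, 120, 94, 99, 126, 125, 117, 121]
13.7 [0.5313 0.23   0.0653] [-0.2  0.6 -0.2]
```

Row ≈158.3 gives q ≈ 0.85. A little more pressure, until the foot meets the bar.

>>> servo_tool(
  steps=[
    [0, 0, -0.2, 0, 0, 0, 0],
    [0, 0, -0.2, 0, 0, 0, 0],
    [0, 0, -0.1, 0, 0, 0, 0],
    [0, 0, -0.1, 0, 0, 0, 0],
    [0, 0, 0, 0, 0, 0, 0],
    [0, 0, 0, 0, 0, 0, 0],
    [0, 0, 0, 0, 0, 0, 0],
    [0, 0, 0, 0, 0, 0, 0],
  ],
)

```text
time: 14.5
ee_pos: [0.5318, 0.2305, 0.0626]
tool_rot: [-0.289, -3.127, 0.002]
force: [-7.7, -4.5, 13.8]
opening: 0.0004
```

```bash
python3 hd.py | sed -n 2,3p
```

```text
now [110, 115, 119, 119, 119, 110, 99, 92, 87, 83, 78, 76, 90, 110, 116, 114, 113, 112, 114, 114, 113, 111, 107, 106, 106, 116, 124, 141, 174, 177, 161, 136, 120, 124, 131, 131, 129, 128, 125, 134, 137, 137, 136, 134, 130, 136, 144, 144, 145, 145, 132, 132, 128, 120, 95, 99, 126, 125, 117, 122]
14.55 [0.5318 0.2305 0.0626] [-7.8 -3.9 13.1]
```

>>> servo_tool(
  steps=[
    [0, 0, -0.2, 0, 0, 0, 0],
    [0, 0, 0, 0, 0, 0, 0],
    [0, 0, 0, 0, 0, 0, 0],
    [0, 0, 0, 0, 0, 0, 0],
    [0, 0, 0, 0, 0, 0, 0],
    [0, 0, 0, 0, 0, 0, 0],
    [0, 0, 0, 0, 0, 0, 0],
    [0, 0, 0, 0, 0, 0, 0],
  ],
)

```text
time: 15.35
ee_pos: [0.5318, 0.2305, 0.0624]
tool_rot: [-0.289, -3.127, 0.003]
force: [-12.5, -5.4, 22.2]
opening: 0.0002
```

>>> servo_tool(
  steps=[
    [0, 0, 1, 0, 0, 0, 0],
    [0, 0, 3, 0, 0, 0, 0],
    [0, 0, 4, 0, 0, 0, 0],
    [0, 0, 4, 0, 0, 0, 0],
    [0, 0, 4, 0, 0, 0, 0],
    [-1, -4, 1, 0, 0, 0, 0],
    [-1, -4, 0, 0, 0, 0, 0],
    [-1, -4, 0, 0, 0, 0, 0],
  ],
)

```text
time: 16.15
ee_pos: [0.5019, 0.11, 0.2287]
tool_rot: [0.288, 3.127, 0.0]
force: [0.8, -0.6, -1.3]
opening: 0.0006
```

>>> servo_tool(
  steps=[
    [-1, -4, 0, 0, 0, 0, 0],
    [-1, -4, 0, 0, 0, 0, 0],
    [-1, -4, 0, 0, 0, 0, 0],
    [-1, -4, 0, 0, 0, 0, 0],
    [-1, -4, 0, 0, 0, 0, 0],
    [-1, -4, 0, 0, 0, 0, 0],
    [-1, -4, 0, 0, 0, 0, 0],
    [0, 0, 0, 0, 0, 0, 0],
  ],
)

```text
time: 16.95
ee_pos: [0.4308, -0.1727, 0.2278]
tool_rot: [-0.299, -3.127, 0.002]
force: [1.5, 0.6, 0.3]
opening: 0.0007
```

```bash
python3 hd.py | sed -n 2,3p; python3 look.py g
```

```text
now [117, 121, 124, 125, 124, 116, 104, 96, 93, 88, 83, 81, 97, 117, 121, 119, 119, 117, 119, 120, 119, 117, 113, 111, 112, 121, 130, 147, 183, 185, 170, 143, 126, 131, 136, 136, 137, 134, 132, 140, 144, 144, 143, 142, 136, 142, 151, 152, 153, 151, 139, 138, 134, 125, 99, 104, 132, 131, 122, 128]
17.0 [ 0.4313 -0.1708  0.2278] [0.7 1.  0.3]
17.1 [ 0.432  -0.1688  0.2279] [-0.2  0.2  0.1]
```

View pics/g.png

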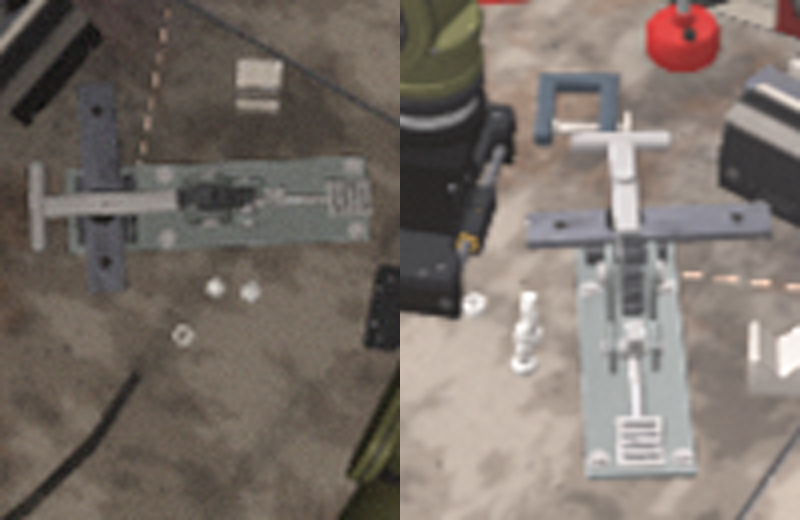

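The arm is level with its foot on the bar, with the handle at top-view column ~37 and side-view row ~138. The pedal is down at side rows 415–465. The bar, bolts, nut and V-block are where they were, and the robot is clear.

```bash
python3 -c "
from rig import arm
print(arm.finish_job())"
```

```text
the job is handed in; nothing more can be done
None
```

The hold-down's arm is on the flat bar and the job is handed in at about 17 s of the 38 s allowed. `finish_job` gives no verdict.

**What I did:** I pressed the pedal to its stop with closed fingertips; it stopped moving at about 20 N. I then pushed the cross handle down along its arc, past the teeth, until the foot met the bar. It stopped moving at about 22 N. Then I moved clear.

**Last checks:**
- **Arm:** it looks level, with the handle about where the fitted model puts it at 0.873 rad, and it did not move after I let go.
- **Pedal:** it is still right down.
- **Bar and nearby parts:** the bar, V-block, bolts and nut show no visible shift. I did not check the spanner, box section or tape measure in the last picture.
- **Robot:** it is touching nothing.

**What disagreed or failed:**
- **Fingertip height:** the real tip sat about 20 mm higher than the reported TCP. I relied on the pictures and the felt stops instead.
- **First handle approach:** the fingertips came down just past the far side of the handle. No force was felt and the arm did not move, so I backed off and came down again nearer the hinge.

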